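File the carded connector packs from the display pegs

TASK

Take both carded connector packs off the display pegs - slide each along its peg, feel for the turned-up tip, and lift the card over it without wrenching the peg - and stand each one, hang hole up, in the tote bay that matches its width: the wide pack in the widest bay, the narrow pack in the middle one. Lower them in rather than dropping them, and leave the other things on the bench where they are.

Things in the scene. Friction and masses are not known exactly. Their poses are not given: they have to be found in the camera images.
- wide_pack_center (a point): centre of the wide carded pack: 64 mm wide (its y), 127 mm tall (z). The packs differ only in width; either may hang on either peg. Upper 69 mm: bare card 4 mm thick (x is its normal) with the hang hole; lower 58 mm: hard clear clamshell 22 mm thick centred on the card, its underside flat, so it can stand. About 70 g.
- wide_pack_hole (a point): centre of the wide pack's rectangular hang hole, 16 mm wide, 18 mm high, 13.5 mm above the pack's centre. Above the hole stand 41 mm of solid card (top edge 50 mm above this point): grip it there, front and back.
- narrow_pack_center (a point): centre of the narrow carded pack: 44 mm wide (its y), 127 mm tall (z). The packs differ only in width; either may hang on either peg. Upper 69 mm: bare card 4 mm thick (x is its normal) with the hang hole; lower 58 mm: hard clear clamshell 22 mm thick centred on the card, its underside flat, so it can stand. About 70 g.
- narrow_pack_hole (a point): centre of the narrow pack's rectangular hang hole, 16 mm wide, 18 mm high, 13.5 mm above the pack's centre. Above the hole stand 41 mm of solid card (top edge 50 mm above this point): grip it there, front and back.
- stand: display stand, fixed: base 170 x 230 x 12 mm; upright white board 8 mm thick, 230 mm wide, top 145 mm above the bench. Origin on the bench at the board's front face; -x is where the pegs point. Each pack hangs with its hole's top edge on a peg, 30 to 50 mm from the board. A pack pulled straight out, or upright, jams at the tip: lift it along the tip with the card's top leaning 20 to 30 degrees back to the board.
- peg_left (a point): where the axis of the left (+y) peg leaves the board; axes as the stand. A steel rod 5 mm thick, level along -x, ending in a straight tip turned up at 60 degrees from level: 20 mm long, rising 17 mm over 10 mm. It is a pull-out peg: its bend lies 64 to 110 mm from the board, different each time and for each peg, and is not reported: feel for it, or look.
- peg_right (a point): the same for the right (-y) peg: same shape, its own pull-out length
- tote: divided tote, grey plastic, fixed: 44 mm (x) by 188 mm (y) by 60 mm high, walls 4 mm, floor 5 mm thick; open on top, three bays in a row along y, each 36 mm in x: 78 mm wide (+y end), 58 mm wide (middle), 36 mm wide (-y end, with loose brass bushings, not used). Origin at the centre of its underside.
- wide_bay (a point): centre of the floor of the 78 mm bay, for the wide pack; axes as the tote (a pack stands in it with its width along y, either way round)
- narrow_bay (a point): centre of the floor of the 58 mm bay, for the narrow pack; axes as the tote
- solder_reel: bystander, leave where it is: small reel of solder wire lying flat, 54 mm across, 32 mm tall; origin at the centre of its underside
- screwdriver: bystander, leave where it is: screwdriver lying on the bench, handle end towards its -x; origin under its middle
- parts_tray: bystander, leave where it is: shallow steel tray 130 x 100 x 30 mm; origin at the centre of its underside
- carton: bystander, leave where it is: small cardboard carton 70 x 100 x 60 mm; origin at the centre of its underside
Mind the look-alikes: they are no part of the job. Leave any red look-alike of the part that bears wide_pack_center alone. What is shaped like the part that bears narrow_pack_center but pink is not meant.

How it is judged (in metres and radians):
At the end, for the whole second after the job is handed in: Each pack stands in its own bay (wide pack in the 78 mm bay, narrow pack in the 58 mm bay), down on the bay floor (within 10 mm), its centre within 22 mm of the bay's centre, hang hole up and within 20 degrees of upright, released and at rest (horizontal distance between wide_pack_center and wide_bay below 0.022 m and z of wide_pack_center in the frame of wide_bay between 0.05 and 0.07 m and angle between each of wide_pack_center, narrow_pack_center's own z axis and vertical below 0.35 rad and linear speed of each of wide_pack, narrow_pack below 0.03 m/s and horizontal distance between narrow_pack_center and narrow_bay below 0.022 m and z of narrow_pack_center in the frame of narrow_bay between 0.05 and 0.07 m); the robot touches nothing.
It fails at once if a pack is wrenched against its peg or the stand (over 18 N) (contact force between any of wide_pack, narrow_pack and stand above 18 N).
It fails at once if a pack is dropped into the tote (falls in at over 0.7 m/s) ((horizontal distance between wide_pack_center and tote below 0.1 m and height (world z) of wide_pack_center below 0.15 m and linear speed of wide_pack above 0.7 m/s) or (horizontal distance between narrow_pack_center and tote below 0.1 m and height (world z) of narrow_pack_center below 0.15 m and linear speed of narrow_pack above 0.7 m/s)).
It fails at once if one of the other things on the bench is pushed away (over 30 mm) (distance of any of solder_reel, screwdriver, parts_tray, carton from where it was at the start of the episode above 0.03 m).
It also fails if it takes over 72 s, if anything falls off the work surface, if the arm or the gripper's body presses on something with over 40 N, if the wrist force passes 120 N, or if a joint passes its speed limit or range.

ROBOT

A 6-joint arm with a two-finger parallel gripper is mounted at the origin on the work surface. World frame = base frame: x ahead of the robot, y to its left, z up, the work surface at z = 0. Lengths are in mm, angles in rad, forces in N, time in s.
With the tool pointing down it reaches from about 275 to 725 mm from the base axis. Payload 5.6 kg.
Tool frame: the origin (TCP) lies between the finger pads; the fingertips stand 17 mm ahead of it and the grasp point (between the pads) lies 2 mm behind it; z points along the fingers, y is the line along which they close (so a half turn about z gives the same grasp; the last joint's range is limited). The gripper opens to 85 mm and grips with 20 to 120 N. Pads are 22 mm wide; open, the fingers measure 114 mm over their backs; the gripper's body (76 mm by 85 mm) begins 54 mm behind the grasp point. The pads swing forward as they close: fully open they stand 13 mm farther back than shut.
Start: joints at [-0.962, 0.255, 0.108, 0, -1.424, -0.285], TCP at [175.014, -521.405, 248.283] pointing down, gripper open.
Joint ranges: [-2.95, 2.95], [-1.21, 1.97], [-1.09, 1.5], [-2.87, 1.71], [-2.94, -0.07], [-3.05, 3.05]. Speed limits (rad/s): [2.57, 2.57, 3.14, 3.14, 3.14, 3.14].

INTERFACE

Orientations are given as a unit quaternion [x, y, z, w].
In Python, from bench import arm gives the robot as it stands.
- The arm moves only by the tool move_arm, never from a script. Its argument "motion" is one flat list of numbers, 7 for each row, row after row: the turn, a rotation vector about the tool's x, y, z in units of 180 degrees (1.0 is 180 degrees), then the shift along the tool's x, y, z in units of 600 mm (1.0 is 600 mm), then the gripper's target within -1 to 1 (fully open at 1, half-way at 0, shut at -1). A call has exactly 8 rows; each row shifts and turns the commanded pose from where the row before left it, along the tool's axes as they then stand; what a row does not reach is not made up. A row lasts 1/12 s, in which the tool goes at most 41.7 mm and 7.16 degrees, less where a joint would pass 70% of its speed; a pose out of reach is approached as far as the arm can. A call with a number of a shift or a turn outside -1 to 1 is refused whole. A call with a gripper value outside its range is refused whole. The fingers move at their own pace and stop on an object; "force" is the grip in N (left out, the last holds). Time passes only in rows, so rows that do not move let the fingers close, or fill a call up. It gives the time, the measured TCP pose, the force, the opening and the grip force at its end, in the units of the state.
- arm.get_state(): the state, without advancing time (a new reading comes with each control period).
- arm.snapshot(name): name is "scene" or "side" or "wrist"; returns a dict with "img" (420x560x3 uint8, red, green, blue), "fx", "fy", "cx", "cy" (pixels), "xyz" and "rotation" of the camera in the world; the wrist camera has in their place "tool_from_camera" (4x4, takes a point from camera to tool coordinates, whose origin is the TCP and whose axes are the flange's). Camera axes: x right, y down, z forward; pixel columns grow to the right and rows downward; lengths in mm; the calibration is good to about 2 mm. The wrist camera is an equidistant fisheye: a pixel r from the principal point sees the ray r / f radians off the axis. A picture is of the moment at which its call begins: read the wrist's pose just before it. There is no depth.
- arm.sign_off(): hands the job in; it is judged then, once.
The state is a dict: "time": time; "qpos": joint angles; "joint_vel": joint speeds; "joint_efforts": joint torques, N m; "eef_pos": TCP position; "eef_rot": TCP orientation; "contact_force": force on the tool from outside, world axes, zero at the start; "wrist_torque": the same for the moment, N m; "width": finger opening in mm; "grip_force": force on a finger pad.
Only numpy, scipy, OpenCV 4.12 (cv2) and the standard library are available. Lean on these libraries where they do the work, as an engineer would, in place of code of your own. Each camera call takes 0.05 s, during which the arm holds its last target. There are 200 camera calls.

## Working session

There is one attempt and no reset: what is moved stays moved. The work goes in short steps, Python scripts to look and compute and a tool call to move; the robot and the scene stay as the last step left them, time stands still between calls to the robot, and variables do not carry over. Pictures are saved under pics/ and viewed, at most 10 in all, crops included, and the job is handed in when it is done.

Besides the shell and the picture viewer there is one more tool, called after ">>>" by a JSON object that holds its "name" and its "arguments", one argument or row to a line. move_arm: Moves the arm, as the interface text tells. Its arguments: {"type":"object","properties":{"motion":{"type":"array"},"force":{"type":"number"}},"required":["motion"]}

```bash
ls; mkdir -p pics
python3 - <<'E'
from bench import arm
import cv2,numpy as np
print(arm.get_state())
ims=[]
for n in ("scene","side"):
    s=arm.snapshot(n); print(n,{k:v for k,v in s.items() if k!='img'})
    cv2.imwrite(f"pics/{n}0.png",cv2.cvtColor(s['img'],cv2.COLOR_RGB2BGR))
E
```

```text
pics
{'time': 0.0, 'qpos': array([-9.62415304e-01,  2.55691729e-01,  1.07001780e-01, -4.87037489e-04,
       -1.42390524e+00, -2.84603350e-01]), 'joint_vel': array([-0.00048454,  0.00143194, -0.00023735, -0.0010617 , -0.00139728,
        0.00173134]), 'joint_efforts': array([ 2.03195777e-04, -3.86625624e+01,  2.37931144e+01,  5.36518246e+00,
       -6.32996918e-03,  2.86866032e-05]), 'eef_pos': array([ 174.8917233 , -520.95309677,  247.42195272]), 'eef_rot': array([-1.61147173e-01,  9.86929948e-01,  9.15261707e-04, -1.71125710e-04]), 'contact_force': array([0.52957034, 0.26807481, 0.48600506]), 'wrist_torque': array([ 0.00405254, -0.01790562,  0.01577172]), 'grip_force': 0.0, 'width': 85.52765194935596}
scene {'fx': 404.03836806815684, 'fy': 404.03836806815684, 'cx': 281.5309912859567, 'cy': 213.55206575897998, 'xyz': array([1197.70517975,  230.01142919,  962.45342931]), 'rotation': array([ 0.54632869,  0.76677302, -0.2773251 , -0.1915069 ])}
side {'fx': 427.1523640921323, 'fy': 427.1523640921323, 'cx': 283.049345132252, 'cy': 207.15468346878913, 'xyz': array([   93.79496741, -1199.88566993,   866.82754188]), 'rotation': array([ 0.86332633, -0.13447461,  0.08524044, -0.47887189])}
```

View pics/scene0.png

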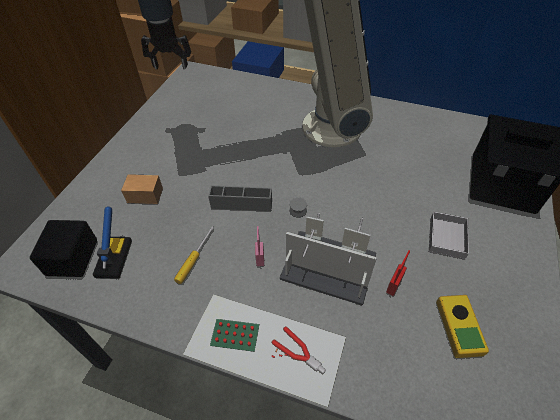

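View pics/side0.png

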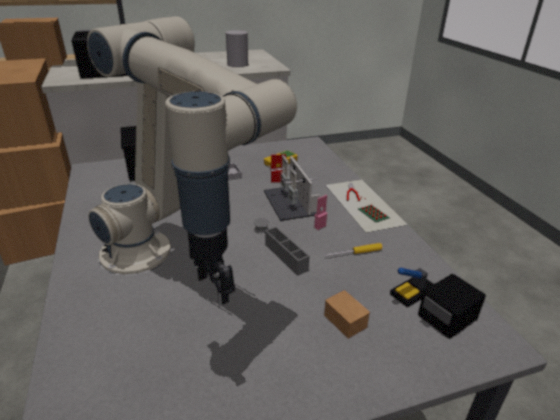

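The scene camera shows the tote at about (240,197), the stand at (330,265) with two pale cards behind its board, and red and pink look-alikes standing at (400,272) and (260,247). The side camera has the stand at (295,190) and the tote at (287,250). I'll zoom in on both.

Run:
```python
import cv2,numpy as np
a=cv2.imread('pics/scene0.png')[175:310,200:390]; b=cv2.imread('pics/side0.png')[140:275,220:360]
a=cv2.resize(a,None,fx=4.2,fy=4.2,interpolation=cv2.INTER_CUBIC)
b=cv2.resize(b,None,fx=4.2,fy=4.2,interpolation=cv2.INTER_CUBIC)
cv2.imwrite('pics/a.png',a); cv2.imwrite('pics/b.png',np.clip(b*1.5,0,255))
```

```text
[ WARN:0@0.038] global loadsave.cpp:1063 imwrite_ Unsupported depth image for selected encoder is fallbacked to CV_8U.
```

View pics/a.png

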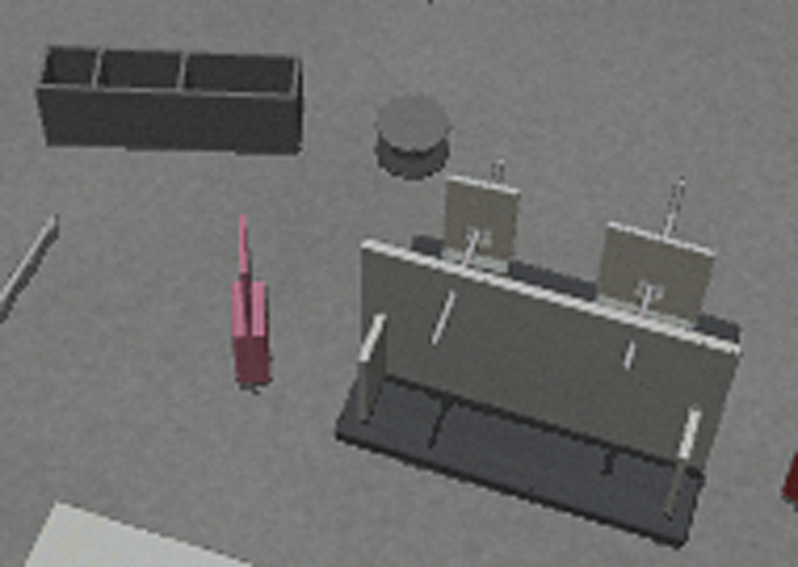

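View pics/b.png

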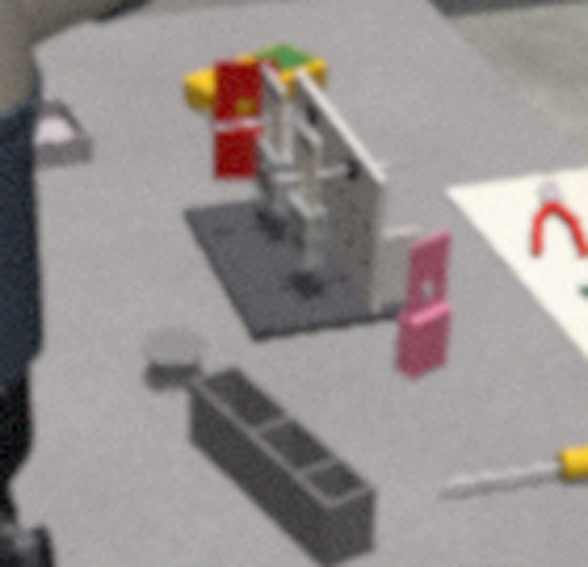

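Zoomed in, the narrow card is on the -y peg (crop x 447-520) and the wide card is on the +y peg (608-715). The peg tips show at crop (498,165) and (680,182). The tote's wide bay is at the +y end. Next are rough positions from these, then a closer wrist view.

```bash
cat > h.py <<'E'
import numpy as np, cv2
from scipy.spatial.transform import Rotation as R
CAL={'scene':(404.038,281.531,213.552,[1197.705,230.011,962.453],[0.54632869,0.76677302,-0.2773251,-0.1915069]),
'side':(427.152,283.049,207.155,[93.795,-1199.886,866.828],[0.86332633,-0.13447461,0.08524044,-0.47887189])}
def ray(c,u,v):
    f,cx,cy,p,q=CAL[c]; d=R.from_quat(q).apply([(u-cx)/f,(v-cy)/f,1]); return np.array(p),d/np.linalg.norm(d)
def onz(p,d,z): return p+d*(z-p[2])/d[2]
def onpl(p,d,o,n): return p+d*(np.dot(np.subtract(o,p),n)/np.dot(d,n))
def proj(c,P):
    f,cx,cy,p,q=CAL[c]; x=R.from_quat(q).inv().apply(np.subtract(P,p)); return f*x[...,:2]/x[...,2:]+[cx,cy]
# wrist: pixel -> ray in world
def wray(s,st,u,v):
    T=np.array(s['tool_from_camera']); dx,dy=(u-s['cx'])/s['fx'],(v-s['cy'])/s['fy']; r=np.hypot(dx,dy)+1e-12
    d=np.array([np.sin(r)*dx/r,np.sin(r)*dy/r,np.cos(r)]); Rw=R.from_quat(st['eef_rot'])
    return np.array(st['eef_pos'])+Rw.apply(T[:3,3]),Rw.apply(T[:3,:3]@d)
def wproj(s,st,P):
    T=np.linalg.inv(np.array(s['tool_from_camera'])); x=R.from_quat(st['eef_rot']).inv().apply(np.subtract(P,st['eef_pos'])); x=T[:3,:3]@x+T[:3,3]
    th=np.arctan2(np.hypot(x[0],x[1]),x[2]); n=x[:2]/np.hypot(x[0],x[1]); return n*th*s['fx']+[s['cx'],s['cy']]
def delta(st_pos,st_rot,pos,rot):
    a=R.from_quat(st_rot); return (a.inv()*rot).as_rotvec()/np.pi, a.inv().apply(np.subtract(pos,st_pos))/600
E
python3 - <<'E'
from h import *
from bench import arm
s=arm.snapshot('wrist'); print({k:v for k,v in s.items() if k!='img'})
c=lambda x,y:(200+(x-1.6)/4.2,175+(y-1.6)/4.2)
d=lambda x,y:(220+(x-1.6)/4.2,140+(y-1.6)/4.2)
for n,p,z in [('tote',(47,46),60),('tote',(301,57),60),('tote',(37,90),60),('tote',(302,95),60),('bd-front R',(364,240),145),('bd-front L',(740,344),145),('base',(337,437),0),('base',(683,548),0),('base',(704,478),12),('reel',(412,115),32)]:
    print(n,onz(*ray('scene',*c(*p)),z).round(1))
for n,p,z in [('tote',(192,378),60),('tote',(233,368),60),('tote',(375,488),60),('tote',(330,505),60),('bd',(378,180),145),('bd',(300,75),145)]:
    print('S',n,onz(*ray('side',*d(*p)),z).round(1))
E
```

```text
{'fx': 325.19226210127806, 'fy': 325.19226210127806, 'cx': 275.2661141245147, 'cy': 211.6206412894897, 'tool_from_camera': array([[-1.07542138e-03, -9.64416074e-01, -2.64386990e-01,
         6.68967760e+01],
       [ 9.99996362e-01, -3.83085895e-04, -2.67018913e-03,
         9.05048614e-02],
       [ 2.47389039e-03, -2.64388900e-01,  9.64412977e-01,
        -1.25253397e+02],
       [ 0.00000000e+00,  0.00000000e+00,  0.00000000e+00,
         1.00000000e+00]])}
tote [ 466.  -264.5   60. ]
tote [416.6 -84.8  60. ]
tote [ 507.5 -252.5   60. ]
tote [451.  -71.4  60. ]
bd-front R [618.8  32.5 145. ]
bd-front L [619.6 259.8 145. ]
base [672.6  32.3   0. ]
base [677.1 260.4   0. ]
base [632.1 262.4  12. ]
reel [420.3   1.6  32. ]
S tote [416.2 -85.6  60. ]
S tote [451.2 -81.7  60. ]
S tote [ 503.7 -257.1   60. ]
S tote [ 465.9 -265.9   60. ]
S bd [614.4  32.3 145. ]
S bd [619.2 246.3 145. ]
```

```bash
cat >> h.py <<'E'
def rot(a,tilt=0): # tool down, yaw a; tilt>0 leans the top of the tool towards +x of the a-frame (tool -y)
    return R.from_euler('z',a)*R.from_quat([0,1,0,0])*R.from_euler('x',tilt)
def plan(p0,r0,p1,r1,n,post=False):
    """n equal rows from pose 0 to pose 1, shifts in tool axes before (or after) the row's turn"""
    w=(r0.inv()*r1).as_rotvec()/n; out=[]
    for i in range(n):
        f=r0*R.from_rotvec(w*(i+(1 if post else 0))); out.append(np.r_[w/np.pi,f.inv().apply(np.subtract(p1,p0)/n)/600])
    o=np.round(out,4); print(o.tolist(), 'maxturn deg',np.rad2deg(np.linalg.norm(w)).round(2),'mm',(np.linalg.norm(np.subtract(p1,p0))/n).round(1))
E
python3 - <<'E'
from h import *
plan([175,-521,248],rot(.323),[345,-250,320],rot(.323+7*8/57.2958),8)
E
```

```text
[[0.0, 0.0, -0.0389, -0.0515, 0.0423, -0.015], [0.0, 0.0, -0.0389, -0.0563, 0.0357, -0.015], [0.0, 0.0, -0.0389, -0.0602, 0.0286, -0.015], [0.0, 0.0, -0.0389, -0.0632, 0.021, -0.015], [0.0, 0.0, -0.0389, -0.0653, 0.0132, -0.015], [0.0, 0.0, -0.0389, -0.0665, 0.0051, -0.015], [0.0, 0.0, -0.0389, -0.0666, -0.003, -0.015], [0.0, 0.0, -0.0389, -0.0657, -0.0111, -0.015]] maxturn deg 7.0 mm 41.0
```

>>> {"name": "move_arm", "arguments": {
  "motion": [0,0,-0.0389,-0.0515,0.0423,-0.015,1,0,0,-0.0389,-0.0563,0.0357,-0.015,1,0,0,-0.0389,-0.0602,0.0286,-0.015,1,0,0,-0.0389,-0.0632,0.021,-0.015,1,0,0,-0.0389,-0.0653,0.0132,-0.015,1,0,0,-0.0389,-0.0665,0.0051,-0.015,1,0,0,-0.0389,-0.0666,-0.003,-0.015,1,0,0,-0.0389,-0.0657,-0.0111,-0.015,1]
}}

```text
time: 0.82
eef_pos: [345.0, -248.3, 320.7]
eef_rot: [-0.608, 0.794, -0.0, 0.0]
contact_force: [0.9, 0.6, -0.1]
width: 85.8
grip_force: 0.0
```

Run:
```python
from h import *
from bench import arm
import pickle
st=arm.get_state(); s=arm.snapshot('wrist'); pickle.dump((s,st),open('w1.pkl','wb'))
cv2.imwrite('pics/w1.png',cv2.cvtColor(s['img'],cv2.COLOR_RGB2BGR))
plan(st['eef_pos'],R.from_quat(st['eef_rot']),[520,20,330],rot(np.pi/2),8)
```

```text
[[-0.0, 0.0, -0.0105, -0.0635, -0.0206, -0.0019], [-0.0, 0.0, -0.0105, -0.0628, -0.0227, -0.0019], [-0.0, 0.0, -0.0105, -0.062, -0.0248, -0.0019], [-0.0, 0.0, -0.0105, -0.0611, -0.0268, -0.0019], [-0.0, 0.0, -0.0105, -0.0602, -0.0288, -0.0019], [-0.0, 0.0, -0.0105, -0.0592, -0.0308, -0.0019], [-0.0, 0.0, -0.0105, -0.0582, -0.0327, -0.0019], [-0.0, 0.0, -0.0105, -0.0571, -0.0346, -0.0019]] maxturn deg 1.89 mm 40.1
```

View pics/w1.png

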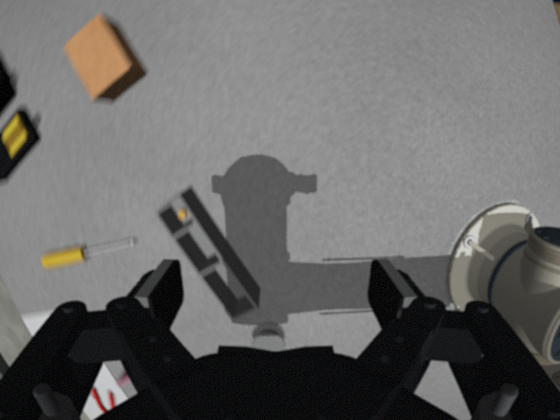

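The wrist view shows the tote from (190,187) to (250,320), with a brass bushing at (182,213) in the small bay. The gripper hides the lower part of the image, so to view the stand I'll put the tool on its +y side.

>>> {"name": "move_arm", "arguments": {
  "motion": [0,0,-0.0105,-0.0635,-0.0206,-0.0019,1,0,0,-0.0105,-0.0628,-0.0227,-0.0019,1,0,0,-0.0105,-0.062,-0.0248,-0.0019,1,0,0,-0.0105,-0.0611,-0.0268,-0.0019,1,0,0,-0.0105,-0.0602,-0.0288,-0.0019,1,0,0,-0.0105,-0.0592,-0.0308,-0.0019,1,0,0,-0.0105,-0.0582,-0.0327,-0.0019,1,0,0,-0.0105,-0.0571,-0.0346,-0.0019,1]
}}

```text
time: 1.53
eef_pos: [521.8, 19.1, 329.3]
eef_rot: [-0.706, 0.708, 0.0, -0.0]
contact_force: [0.5, 0.5, 0.3]
width: 85.3
grip_force: 0.0
```

>>> {"name": "move_arm", "arguments": {
  "motion": [0,0,0,-0.046,0,0.004,1,0,0,0,-0.046,0,0.004,1,0,0,0,-0.046,0,0.004,1,0,0,0,-0.046,0,0.004,1,0,0,0,-0.046,0,0.004,1,0,0,0,-0.046,0,0.004,1,0,0,0,-0.046,0,0.004,0,0,0,0,-0.046,0,0.004,-0.3]
}}

```text
time: 2.2
eef_pos: [522.2, 239.3, 309.8]
eef_rot: [-0.705, 0.709, 0.0, -0.0]
contact_force: [0.0, -1.4, 0.7]
width: 63.8
grip_force: 0.0
```

Run:
```python
from h import *
from bench import arm
import pickle
st=arm.get_state(); s=arm.snapshot('wrist'); pickle.dump((s,st),open('w2.pkl','wb')); print(st['eef_pos'],st['eef_rot'],st['width'])
im=cv2.cvtColor(s['img'],cv2.COLOR_RGB2BGR)
# expected place of stand features
for n,P in [('bdR',(619,32,145)),('bdL',(619,260,145)),('c',(575,90,150)),('c2',(575,205,150))]: print(n,wproj(s,st,P).round())
im=im[20:320,60:360]
cv2.imwrite('pics/w2.png',np.clip(cv2.resize(im,None,fx=2,fy=2,interpolation=cv2.INTER_CUBIC).astype(float)*1.3,0,255).astype(np.uint8))
s,st=pickle.load(open('w1.pkl','rb'))
for p in [(190,187),(158,208),(240,322),(261,306)]: print('tote',onz(*wray(s,st,*p),60).round(1))
```

```text
[522.16214644 239.2913714  309.75622144] [-7.05166997e-01  7.09041194e-01  1.26876333e-04 -2.75227203e-04] 63.830928113678326
bdR [171. -13.]
bdL [175. 221.]
c [214.  36.]
c2 [216. 163.]
tote [ 449.1 -269.6   60. ]
tote [ 499.7 -255.6   60. ]
tote [446.6 -67.8  60. ]
tote [409.9 -86.7  60. ]
```

View pics/w2.png

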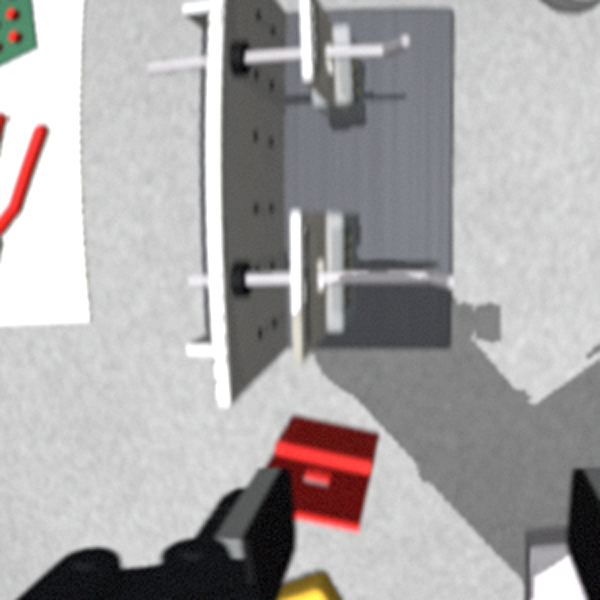

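The wrist view (crop at 2x, offset 60,20) shows the narrow card's top edge around (306,38), with its peg bending at (385,48) and ending at (405,40). The wide card's top edge is around (297,283), with its peg bending near (437,274) and ending at (452,283). I'll triangulate these against the scene view.

Run:
```python
from h import *
import pickle
s,st=pickle.load(open('w2.pkl','rb'))
c=lambda p:(200+(p[0]-1.6)/4.2,175+(p[1]-1.6)/4.2)
w=lambda p:(60+(p[0]-.5)/2,20+(p[1]-.5)/2)
def tri(a,b):
    (p,d),(q,e)=a,b; A=np.c_[d,-e]; t=np.linalg.lstsq(A,q-p,rcond=None)[0]; x,y=p+d*t[0],q+e*t[1]; return ((x+y)/2).round(1),np.linalg.norm(x-y).round(1)
for n,a,b in [('tipR',(500,162),(407,39)),('tipL',(682,180),(453,283)),('bdL',(740,344),(229,405)),('wideTopL',(715,251),(299,357)),('wideTopR',(610,223),(296,209)),('narTopL',(520,189),(308,81))]:
    print(n,tri(ray('scene',*c(a)),wray(s,st,*w(b))))
for n,p,z in [('collR',(250,57),118),('bendR',(386,48),118),('collL',(250,278),118),('bendL',(437,274),118),('tailR',(150,68),118),('tailL',(190,281),118),('bendR',(386,48),100),('bendL',(437,274),100)]: print(n,z,onz(*wray(s,st,*w(p)),z).round(1))
```

```text
tipR (array([532.1,  92.8, 142.5]), np.float64(0.3))
tipL (array([512.4, 203.9, 146. ]), np.float64(1.3))
bdL (array([619.8, 260.4, 145.6]), np.float64(1.2))
wideTopL (array([578.2, 232.8, 169.5]), np.float64(0.7))
wideTopR (array([577.2, 170.5, 168.8]), np.float64(0.7))
narTopL (array([571.3, 115.7, 170.6]), np.float64(2.6))
collR 118 [610.7  90.9 118. ]
bendR 118 [543.1  90.7 118. ]
collL 118 [612.7 203.1 118. ]
bendL 118 [519.2 203.1 118. ]
tailR 118 [665.3  90.1 118. ]
tailL 118 [645.4 203.3 118. ]
bendR 100 [544.3  86.1 100. ]
bendL 100 [519.1 204.9 100. ]
```

>>> {"name": "move_arm", "arguments": {
  "motion": [0,0,-0.0005,0.0156,-0.0231,0.0312,-0.3,0,0,-0.0005,0.0156,-0.0231,0.0312,-0.3,0,0,-0.0005,0.0156,-0.0231,0.0312,-0.3,0,0,-0.0005,0.0156,-0.0231,0.0312,-0.3,0,0,0,0,0,0.0312,-0.3,0,0,0,0,0,0.0312,-0.3,0,0,0,0,0,0.0312,-0.3,0,0,0,0,0,0.0312,-0.3],
  "force": 35
}}

```text
time: 2.92
eef_pos: [577.7, 199.9, 159.1]
eef_rot: [0.707, -0.707, -0.0, 0.0]
contact_force: [-0.4, 0.5, -0.6]
width: 29.8
grip_force: 0.0
```

>>> {"name": "move_arm", "arguments": {
  "motion": [0,0,0,-0.003,0,0,-0.6,0,0,0,0,0,0,-1,0,0,0,0,0,0,-1,0,0,0,0,0,0,-1,0,0,0,0,0,0,-1,0,0,0,0,0,0,-1,0,0,0,0,0,0,-1,0,0,0,0,0,0,-1],
  "force": 35
}}

```text
time: 3.58
eef_pos: [577.8, 202.2, 160.7]
eef_rot: [0.707, -0.707, 0.0, -0.0]
contact_force: [0.4, 0.1, 0.1]
width: 3.3
grip_force: 38.9
```

>>> {"name": "move_arm", "arguments": {
  "motion": [0,0,0,0,0,-0.0054,-1,0,0,0,0,0,-0.0054,-1,0,0,0,0,0.0155,0,-1,0,0,0,0,0.0155,0,-1,0,0,0,0,0.0155,0,-1,0,0,0,0,0,0,-1,0,0,0,0,0,0,-1,0,0,0,0,0,0,-1]
}}

```text
time: 4.25
eef_pos: [550.1, 202.2, 167.2]
eef_rot: [0.707, -0.707, 0.0, -0.0]
contact_force: [-0.4, -0.4, -1.3]
width: 3.3
grip_force: 38.9
```

```bash
cat > pl.py <<'E'
from h import *
from bench import arm
import sys
# tilt about the hole centre, L = TCP above the hole along the card
def tiltplan(L,deg,n,dhole=(0,0,0)):
    st=arm.get_state(); p=st['eef_pos']; w=np.deg2rad(deg)/n; pts=[np.array([L*np.sin(w*i),0,L*np.cos(w*i)])+np.array(dhole)*i/n for i in range(n+1)]
    print('hole',p-[0,0,L],st['contact_force'])
    for i in range(n):
        d=pts[i+1]-pts[i]; f=R.from_quat([.7071068,-.7071068,0,0])*R.from_euler('x',-w*i)
        print(np.round(np.r_[-w/np.pi,0,0,f.inv().apply(d)/600],4).tolist(),-1)
    print('end tcp',p+pts[-1]-pts[0])
E
python3 -c "
from pl import *
tiltplan(40.7,25,8)"
```

```text
hole [550.14897843 202.21045574 126.52498917] [-0.4113768  -0.42548982 -1.27625634]
[-0.0174, 0.0, 0.0, 0.0, -0.0037, 0.0001] -1
[-0.0174, 0.0, 0.0, 0.0, -0.0037, 0.0001] -1
[-0.0174, 0.0, 0.0, 0.0, -0.0037, 0.0001] -1
[-0.0174, 0.0, 0.0, 0.0, -0.0037, 0.0001] -1
[-0.0174, 0.0, 0.0, 0.0, -0.0037, 0.0001] -1
[-0.0174, 0.0, 0.0, 0.0, -0.0037, 0.0001] -1
[-0.0174, 0.0, 0.0, 0.0, -0.0037, 0.0001] -1
[-0.0174, 0.0, 0.0, 0.0, -0.0037, 0.0001] -1
end tcp [567.34954169 202.21045574 163.4117161 ]
```

>>> {"name": "move_arm", "arguments": {
  "motion": [-0.0174,0,0,0,-0.0037,0.0001,-1,-0.0174,0,0,0,-0.0037,0.0001,-1,-0.0174,0,0,0,-0.0037,0.0001,-1,-0.0174,0,0,0,-0.0037,0.0001,-1,-0.0174,0,0,0,-0.0037,0.0001,-1,-0.0174,0,0,0,-0.0037,0.0001,-1,-0.0174,0,0,0,-0.0037,0.0001,-1,-0.0174,0,0,0,-0.0037,0.0001,-1]
}}

```text
time: 4.92
eef_pos: [567.9, 202.0, 162.9]
eef_rot: [0.69, -0.69, -0.154, 0.154]
contact_force: [-0.3, 0.0, -1.0]
width: 3.3
grip_force: 38.9
```

Run:
```python
from pl import *
import pickle
st=arm.get_state(); r=R.from_quat(st['eef_rot']); z=r.apply([0,0,1]); print('axis',z,'pos',st['eef_pos'],'hole',st['eef_pos']+40.7*z,st['contact_force'],st['wrist_torque'])
s=arm.snapshot('wrist'); t=arm.snapshot('side'); pickle.dump((s,t,st),open('w3.pkl','wb'))
b=cv2.resize(t['img'][150:225,265:340],None,fx=6,fy=6,interpolation=cv2.INTER_CUBIC); a=cv2.resize(s['img'][100:400,100:400],(450,450),interpolation=cv2.INTER_CUBIC)
# upper band of the scene view too
u=arm.snapshot('scene')['img'][195:270,285:360]
im=np.hstack([b,cv2.resize(u,None,fx=4.6,fy=6,interpolation=cv2.INTER_CUBIC)]); cv2.imwrite('pics/w3.png',cv2.cvtColor(im,cv2.COLOR_RGB2BGR))
```

```text
axis [-4.25347576e-01 -2.33049850e-04 -9.05030047e-01] pos [567.85533311 201.97047071 162.89603838] hole [550.54368676 201.96098558 126.06131548] [-0.25853453  0.00390671 -0.9642638 ] [ 0.06447982 -1.44062879 -0.02628924]
```

View pics/w3.png

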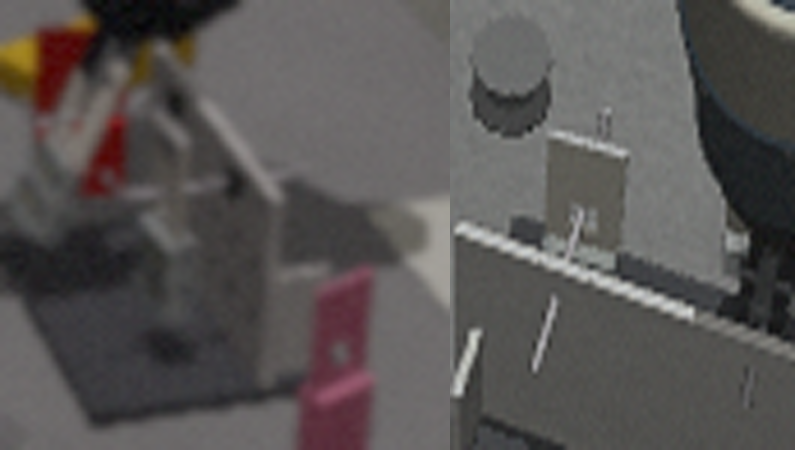

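No forces beyond the pack's weight, and the wide card leans 25° on its peg. I'll slide it to the bend, then start up the tip.

>>> {"name": "move_arm", "arguments": {
  "motion": [0,0,0,0,0.008,0.0037,-1,0,0,0,0,0.008,0.0037,-1,0,0,0,0,0.008,0.0037,-1,0,0,0,0,0.008,0.0037,-1,0,0,0,0,0.008,0.0037,-1,0,0,0,0,0.0027,-0.0019,-1,0,0,0,0,0.0027,-0.0019,-1,0,0,0,0,0.0027,-0.0019,-1]
}}

```text
time: 5.73
eef_pos: [537.6, 202.2, 168.8]
eef_rot: [0.691, -0.69, -0.153, 0.153]
contact_force: [-0.6, -0.6, -0.8]
width: 3.5
grip_force: 38.9
```

>>> {"name": "move_arm", "arguments": {
  "motion": [0,0,0,0,0.0027,-0.0019,-1,0,0,0,0,0.0027,-0.0019,-1,0,0,0,0,0.0027,-0.0019,-1,0,0,0,0,0.0027,-0.0019,-1,0,0,0,0,0.0027,-0.0019,-1,0,0,0,0,0.0027,-0.0019,-1,0,0,0,0,0.0027,-0.0019,-1,0,0,0,0,0.0027,-0.0019,-1]
}}

```text
time: 6.4
eef_pos: [529.8, 202.1, 182.3]
eef_rot: [0.691, -0.69, -0.153, 0.153]
contact_force: [0.5, 0.4, 0.3]
width: 3.0
grip_force: 38.9
```

>>> {"name": "move_arm", "arguments": {
  "motion": [0,0,0,0,0.0041,-0.0029,-1,0,0,0,0,0.0041,-0.0029,-1,0,0,0,0,0.0041,-0.0029,-1,0,0,0,0,0.0041,-0.0029,-1,0,0,0,0,0.0041,-0.0029,-1,0,0,0,0,0.0041,-0.0029,-1,0,0,0,0,0.0041,-0.0029,-1,0,0,0,0,0.0041,-0.0029,-1]
}}

```text
time: 7.07
eef_pos: [517.7, 202.1, 203.3]
eef_rot: [0.691, -0.69, -0.153, 0.153]
contact_force: [0.5, -0.1, -0.2]
width: 3.3
grip_force: 38.9
```

Run:
```python
from pl import *
st=arm.get_state(); p=st['eef_pos']; print(p,st['contact_force'])
r=R.from_quat(st['eef_rot'])
# out along the tip dir then untilt and go to a view pose south of the tote's north end
mid=p+np.array([-50,-60,100]); 
plan(p,r,mid,rot(np.pi/2,0)*R.from_euler('x',-np.deg2rad(12.5)),8)
plan(mid,rot(np.pi/2)*R.from_euler('x',-np.deg2rad(12.5)),[460,-30,270],rot(np.pi/2),8)
```

```text
[517.7135535  202.10629549 203.34650527] [ 0.5422412  -0.11409173 -0.22645984]
[[0.0087, -0.0, 0.0, 0.0125, 0.0183, -0.0145], [0.0087, -0.0, 0.0, 0.0125, 0.0179, -0.015], [0.0087, -0.0, 0.0, 0.0125, 0.0174, -0.0154], [0.0087, -0.0, 0.0, 0.0125, 0.017, -0.0159], [0.0087, -0.0, 0.0, 0.0125, 0.0166, -0.0164], [0.0087, -0.0, 0.0, 0.0125, 0.0161, -0.0168], [0.0087, -0.0, 0.0, 0.0125, 0.0156, -0.0173], [0.0087, -0.0, 0.0, 0.0125, 0.0152, -0.0177]] maxturn deg 1.57 mm 15.9
[[0.0087, 0.0, 0.0, 0.0359, 0.0001, 0.0071], [0.0087, 0.0, 0.0, 0.0359, 0.0003, 0.0071], [0.0087, 0.0, 0.0, 0.0359, 0.0005, 0.0071], [0.0087, 0.0, 0.0, 0.0359, 0.0006, 0.0071], [0.0087, 0.0, 0.0, 0.0359, 0.0008, 0.0071], [0.0087, 0.0, 0.0, 0.0359, 0.001, 0.0071], [0.0087, 0.0, 0.0, 0.0359, 0.0012, 0.007], [0.0087, 0.0, 0.0, 0.0359, 0.0014, 0.007]] maxturn deg 1.56 mm 21.9
```

>>> {"name": "move_arm", "arguments": {
  "motion": [0.0087,0,0,0.0125,0.0183,-0.0145,-1,0.0087,0,0,0.0125,0.0179,-0.015,-1,0.0087,0,0,0.0125,0.0174,-0.0154,-1,0.0087,0,0,0.0125,0.017,-0.0159,-1,0.0087,0,0,0.0125,0.0166,-0.0164,-1,0.0087,0,0,0.0125,0.0161,-0.0168,-1,0.0087,0,0,0.0125,0.0156,-0.0173,-1,0.0087,0,0,0.0125,0.0152,-0.0177,-1]
}}

```text
time: 7.73
eef_pos: [467.4, 141.6, 304.0]
eef_rot: [0.703, -0.703, -0.077, 0.077]
contact_force: [0.3, -0.4, -0.5]
width: 3.4
grip_force: 38.9
```

>>> {"name": "move_arm", "arguments": {
  "motion": [0.0087,0,0,0.0359,0.0003,0.0071,-1,0.0087,0,0,0.0359,0.0003,0.0071,-1,0.0087,0,0,0.0359,0.0005,0.0071,-1,0.0087,0,0,0.0359,0.0006,0.0071,-1,0.0087,0,0,0.0359,0.0008,0.0071,-1,0.0087,0,0,0.0359,0.001,0.0071,-1,0.0087,0,0,0.0359,0.0012,0.007,-1,0.0087,0,0,0.0359,0.0014,0.007,-1]
}}

```text
time: 8.4
eef_pos: [459.8, -31.3, 270.0]
eef_rot: [0.707, -0.707, 0.001, -0.001]
contact_force: [0.7, -0.1, -0.0]
width: 3.4
grip_force: 38.9
```

Run:
```python
from pl import *
import pickle
st=arm.get_state(); s=arm.snapshot('wrist'); pickle.dump((s,st),open('w4.pkl','wb')); print(st['eef_pos'],st['eef_rot'],st['width'])
for P in [(450,-80,60),(500,-255,60),(416,-85,60)]: print(wproj(s,st,P).round())
im=cv2.cvtColor(s['img'],cv2.COLOR_RGB2BGR)[20:320,160:460]
cv2.imwrite('pics/w4.png',np.clip(cv2.resize(im,None,fx=2,fy=2,interpolation=cv2.INTER_CUBIC).astype(float)*1.3,0,255).astype(np.uint8))
```

```text
[459.81929351 -31.2703779  269.99243847] [ 7.07476254e-01 -7.06736614e-01  5.90747005e-04 -5.99653478e-04] 3.3548970346882143
[286. 143.]
[238. -16.]
[319. 139.]
```

View pics/w4.png

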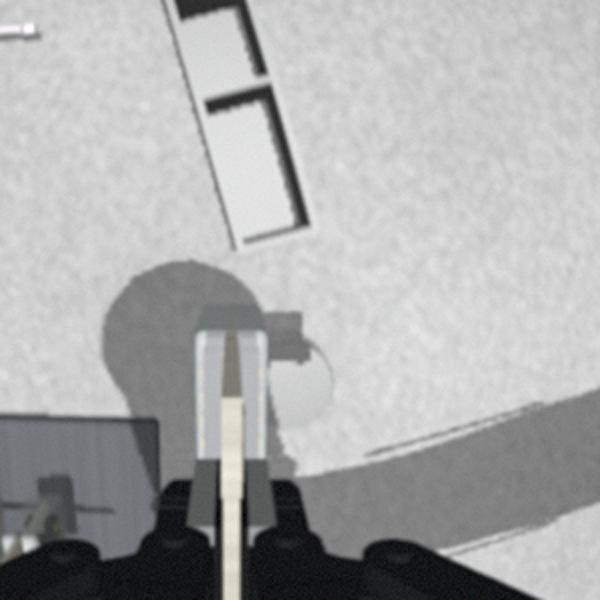

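The wrist view (2x, offset 160,20) shows the tote rim corners at (310,226) and (236,250) and the wide/middle divider from (205,97) to (272,80). The wide pack hangs straight in the gripper.

Run:
```python
from pl import *
import pickle
s,st=pickle.load(open('w4.pkl','rb'))
w=lambda p:(160+(p[0]-.5)/2,20+(p[1]-.5)/2)
g={k:onz(*wray(s,st,*w(p)),60)[:2] for k,p in dict(A=(310,226),B=(235,250),a=(243,0),b=(165,3),d1=(205,97),d2=(272,80)).items()}
for k,v in g.items(): print(k,v.round(1))
u1=g['A']-g['a'];u2=g['B']-g['b']; print('yaw',[np.rad2deg(np.arctan2(-u[0],u[1])).round(2) for u in (u1,u2)],'width',np.linalg.norm(g['A']-g['B']))
```

```text
A [420.  -90.9]
B [458.5 -78.1]
a [ 454.4 -211. ]
b [ 494.5 -210. ]
d1 [ 473.7 -157.7]
d2 [ 439.7 -166.9]
yaw [np.float64(15.96), np.float64(15.27)] width 40.53000669087089
```

Run:
```python
from pl import *
st=arm.get_state()
plan(st['eef_pos'],R.from_quat(st['eef_rot']),[448.4,-122.2,200],rot(np.pi/2+.27),6)
```

```text
[[-0.0001, -0.0001, -0.0143, 0.0245, 0.0029, 0.0194], [-0.0001, -0.0001, -0.0143, 0.0244, 0.004, 0.0194], [-0.0001, -0.0001, -0.0143, 0.0242, 0.0051, 0.0194], [-0.0001, -0.0001, -0.0143, 0.0239, 0.0061, 0.0194], [-0.0001, -0.0001, -0.0143, 0.0236, 0.0072, 0.0194], [-0.0001, -0.0001, -0.0143, 0.0233, 0.0083, 0.0193]] maxturn deg 2.58 mm 18.8
```

>>> {"name": "move_arm", "arguments": {
  "motion": [0,0,-0.0143,0.0245,0.0029,0.0194,-1,0,0,-0.0143,0.0244,0.004,0.0194,-1,0,0,-0.0143,0.0242,0.0051,0.0194,-1,0,0,-0.0143,0.0239,0.0061,0.0194,-1,0,0,-0.0143,0.0236,0.0072,0.0194,-1,0,0,-0.0143,0.0233,0.0083,0.0193,-1,0,0,0,0,0,0,-1,0,0,0,0,0,0,-1]
}}

```text
time: 9.12
eef_pos: [449.4, -119.0, 199.9]
eef_rot: [0.795, -0.606, -0.001, 0.0]
contact_force: [1.1, 0.7, -1.2]
width: 3.3
grip_force: 38.9
```

Run:
```python
from pl import *
import pickle
st=arm.get_state(); s=arm.snapshot('wrist'); pickle.dump((s,st),open('w5.pkl','wb')); print(st['eef_pos'],st['eef_rot'],st['contact_force'])
im=cv2.cvtColor(s['img'],cv2.COLOR_RGB2BGR)[0:300,130:430]
t=arm.snapshot('scene')['img'][170:220,195:285]; t=cv2.cvtColor(t,cv2.COLOR_RGB2BGR)
o=np.zeros((600,800,3),np.uint8); o[:,:500]=np.clip(cv2.resize(im,(500,500),interpolation=cv2.INTER_CUBIC).astype(float)*1.3,0,255).astype(np.uint8) if 0 else 0
o[:500,:500]=np.clip(cv2.resize(im,(500,500),interpolation=cv2.INTER_CUBIC).astype(float)*1.3,0,255)
o[:167,500:]=cv2.resize(t,(300,167),interpolation=cv2.INTER_CUBIC)
cv2.imwrite('pics/w5.png',o[:500])
```

```text
[ 449.42214144 -118.9581152   199.85923169] [ 7.95260785e-01 -6.06267160e-01 -5.09316546e-04  3.93380579e-04] [ 1.09928555  0.65160725 -1.21855503]
```

View pics/w5.png

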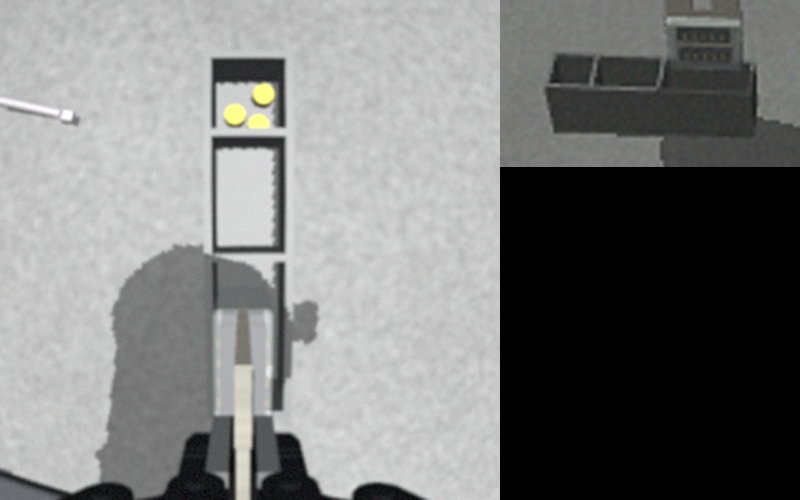

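The wrist view shows the pack lined up with the tote in yaw. The tote's bay walls run at columns 213-285, centred on 249, and the pack is centred on 243. The dividers are at rows 256 and 132, so I'll compute the offset from those.

Run:
```python
from pl import *
import pickle
s,st=pickle.load(open('w5.pkl','rb'))
w=lambda p:(130+(p[0]-.3)*.6,(p[1]-.3)*.6)
e=np.array([-np.sin(.27),np.cos(.27)]);c=np.array([np.cos(.27),np.sin(.27)])
for n,p in dict(div1=(249,256.5),div2=(249,132.5),wl=(213,200),wr=(285,200),end=(249,59)).items():
    q=onz(*wray(s,st,*w(p)),60)[:2]; print(n,'s',(e@q).round(1),'t',(c@q).round(1))
q=st['eef_pos'][:2]; print('tcp s,t',e@q,c@q)
# pack front lower edge of clamshell (row 310 disp)
for sv,tv in((-237.5,398),(-309.5,398)): print(sv*e+tv*c)
```

```text
div1 s -278.1 t 398.0
div2 s -339.1 t 397.8
wl s -305.9 t 415.3
wr s -305.9 t 380.5
end s -376.7 t 397.7
tcp s,t -234.52338278365048 401.4101111334763
[ 446.92953297 -122.73647608]
[ 466.13419641 -192.12798062]
```

>>> {"name": "move_arm", "arguments": {
  "motion": [0,0,0,0.0043,0.0057,0,-1,0,0,0,0,0,0.0217,-1,0,0,0,0,0,0.0217,-1,0,0,0,0,0,0.0217,-1,0,0,0,0,0,0.0217,-1,0,0,0,0,0,0.0217,-1,0,0,0,0,0,0.0067,-1,0,0,0,0,0,0.005,-1]
}}

```text
time: 9.88
eef_pos: [447.4, -121.8, 127.9]
eef_rot: [0.796, -0.605, -0.0, 0.0]
contact_force: [0.1, -0.4, -0.9]
width: 3.3
grip_force: 38.9
```

>>> {"name": "move_arm", "arguments": {
  "motion": [0,0,0,0,0,0.0015,-1,0,0,0,0,0,0.0015,-1,0,0,0,0,0,0.0015,-1,0,0,0,0,0,0.0015,-1,0,0,0,0,0,0.0015,-1,0,0,0,0,0,0.001,-1,0,0,0,0,0,0,-1,0,0,0,0,0,0,-1]
}}

```text
time: 10.55
eef_pos: [447.9, -122.0, 123.7]
eef_rot: [0.796, -0.605, 0.001, -0.0]
contact_force: [-1.2, 1.4, 5.6]
width: 3.5
grip_force: 39.8
```

It has touched the floor (5.6 N up), so I'll release and rise.

>>> {"name": "move_arm", "arguments": {
  "motion": [0,0,0,0,0,0,-0.6,0,0,0,0,0,0,-0.4,0,0,0,0,0,0,-0.4,0,0,0,0,0,0,-0.4,0,0,0,0,0,-0.02,-0.3,0,0,0,0,0,-0.04,-0.3,0,0,0,0,0,-0.06,-0.3,0,0,0,0,0,-0.06,-0.3]
}}

```text
time: 11.22
eef_pos: [446.5, -122.0, 231.4]
eef_rot: [0.796, -0.605, -0.001, 0.001]
contact_force: [0.8, 1.6, -0.2]
width: 29.7
grip_force: 0.0
```

Run:
```python
from pl import *
st=arm.get_state(); p=st['eef_pos']; print(p)
plan(p,R.from_quat(st['eef_rot']),[571.5,93,235],rot(np.pi/2),8)
```

```text
[ 446.47224939 -122.04710804  231.43757152]
[[0.0001, 0.0, 0.0108, -0.0362, -0.0371, -0.0008], [0.0001, 0.0, 0.0108, -0.0374, -0.0358, -0.0008], [0.0001, 0.0, 0.0108, -0.0386, -0.0345, -0.0008], [0.0001, 0.0, 0.0108, -0.0398, -0.0332, -0.0008], [0.0001, 0.0, 0.0108, -0.0409, -0.0318, -0.0008], [0.0001, 0.0, 0.0108, -0.0419, -0.0304, -0.0008], [0.0001, 0.0, 0.0108, -0.0429, -0.029, -0.0008], [0.0001, 0.0, 0.0108, -0.0439, -0.0275, -0.0007]] maxturn deg 1.94 mm 31.1
```

>>> {"name": "move_arm", "arguments": {
  "motion": [0,0,0.0108,-0.0362,-0.0371,-0.0008,-0.3,0,0,0.0108,-0.0374,-0.0358,-0.0008,-0.3,0,0,0.0108,-0.0386,-0.0345,-0.0008,-0.3,0,0,0.0108,-0.0398,-0.0332,-0.0008,-0.3,0,0,0.0108,-0.0409,-0.0318,-0.0008,-0.3,0,0,0.0108,-0.0419,-0.0304,-0.0008,-0.3,0,0,0.0108,-0.0429,-0.029,-0.0008,-0.3,0,0,0.0108,-0.0439,-0.0275,-0.0007,-0.3]
}}

```text
time: 11.88
eef_pos: [572.9, 94.3, 234.4]
eef_rot: [-0.706, 0.708, 0.0, -0.0]
contact_force: [-0.0, -0.4, 0.4]
width: 30.2
grip_force: 0.0
```

Run:
```python
from pl import *
import pickle
c=lambda p:(200+(p[0]-1.6)/4.2,175+(p[1]-1.6)/4.2)
for p in [(447,177),(520,189),(610,223),(715,251)]: print(onz(*ray('scene',*c(p)),169.5).round(1))
s,st=pickle.load(open('w2.pkl','rb'))
for p in [(302,1),(308,81)]: print('w',onz(*wray(s,st,60+p[0]/2,20+p[1]/2),169.5).round(1))
print(arm.get_state()['eef_pos'])
```

```text
[575.4  70.3 169.5]
[570.2 114.2 169.5]
[577.8 170.9 169.5]
[578.1 233.1 169.5]
w [574.2  81.2 169.5]
w [571.3 117.  169.5]
[572.91267723  94.34887941 234.41172104]
```

>>> {"name": "move_arm", "arguments": {
  "motion": [0,0,0,0.003,0,0.0248,-0.3,0,0,0,0,0,0.0248,-0.3,0,0,0,0,0,0.0248,-0.3,0,0,0,0,0,0.0248,-0.3,0,0,0,0,0,0.0248,-0.3,0,0,0,0,0,0,-0.3,0,0,0,0,0,0,-0.6,0,0,0,0,0,0,-1]
}}

```text
time: 12.55
eef_pos: [572.9, 91.1, 161.2]
eef_rot: [-0.707, 0.707, -0.0, 0.0]
contact_force: [0.2, 0.4, 0.6]
width: 6.7
grip_force: 0.0
```

>>> {"name": "move_arm", "arguments": {
  "motion": [0,0,0,0,0,0,-1,0,0,0,0,0,0,-1,0,0,0,0,0,0,-1,0,0,0,0,0,0,-1,0,0,0,0,0,0,-1,0,0,0,0,0,0,-1,0,0,0,0,0,-0.0054,-1,0,0,0,0,0,-0.0054,-1]
}}

```text
time: 13.22
eef_pos: [571.7, 91.0, 166.2]
eef_rot: [-0.707, 0.708, 0.001, -0.001]
contact_force: [0.0, -0.0, -1.8]
width: 3.2
grip_force: 38.3
```

>>> {"name": "move_arm", "arguments": {
  "motion": [-0.0174,0,0,0,-0.0006,0.0001,-1,-0.0174,0,0,0,-0.0006,0.0003,-1,-0.0174,0,0,0,-0.0006,0.0004,-1,-0.0174,0,0,0,-0.0006,0.0006,-1,-0.0174,0,0,0,-0.0007,0.0008,-1,-0.0174,0,0,0,-0.0007,0.0009,-1,-0.0174,0,0,0,-0.0008,0.0011,-1,-0.0174,0,0,0,-0.0008,0.0013,-1]
}}

```text
time: 13.88
eef_pos: [574.6, 91.1, 162.7]
eef_rot: [-0.69, 0.69, 0.155, -0.154]
contact_force: [-1.0, -0.0, -1.5]
width: 3.2
grip_force: 38.3
```

Run:
```python
from pl import *
st=arm.get_state(); r=R.from_quat(st['eef_rot']); z=r.apply([0,0,1]); print('axis',z,'hole',st['eef_pos']+40.4*z,st['contact_force'])
```

```text
axis [-4.26578812e-01  5.36977594e-04 -9.04450236e-01] hole [557.35429441  91.14707709 126.17708154] [-1.04454855 -0.02405953 -1.52925099]
```

>>> {"name": "move_arm", "arguments": {
  "motion": [0,0,0,0,0.0055,0.0026,-1,0,0,0,0,0.0055,0.0026,-1,0,0,0,0,0.0055,0.0026,-1,0,0,0,0,0.0055,0.0026,-1,0,0,0,0,0.0027,-0.0019,-1,0,0,0,0,0.0027,-0.0019,-1,0,0,0,0,0.0027,-0.0019,-1,0,0,0,0,0,0,-1]
}}

```text
time: 14.55
eef_pos: [557.2, 91.2, 169.0]
eef_rot: [-0.69, 0.691, 0.153, -0.153]
contact_force: [-0.1, -0.2, -0.3]
width: 3.0
grip_force: 38.3
```

>>> {"name": "move_arm", "arguments": {
  "motion": [0,0,0,0,0.0027,-0.0019,-1,0,0,0,0,0.0027,-0.0019,-1,0,0,0,0,0.0027,-0.0019,-1,0,0,0,0,0.0027,-0.0019,-1,0,0,0,0,0.0027,-0.0019,-1,0,0,0,0,0.0027,-0.0019,-1,0,0,0,0,0.0027,-0.0019,-1,0,0,0,0,0.0027,-0.0019,-1]
}}

```text
time: 15.22
eef_pos: [549.2, 91.1, 181.9]
eef_rot: [-0.69, 0.691, 0.153, -0.153]
contact_force: [-0.6, -0.1, -0.4]
width: 3.4
grip_force: 38.3
```

No contact. I'll carry on up past the tip.

>>> {"name": "move_arm", "arguments": {
  "motion": [0,0,0,0,0.0041,-0.0029,-1,0,0,0,0,0.0041,-0.0029,-1,0,0,0,0,0.0041,-0.0029,-1,0,0,0,0,0.0041,-0.0029,-1,0,0,0,0,0.0041,-0.0029,-1,0,0,0,0,0.0041,-0.0029,-1,0,0,0,0,0.0041,-0.0029,-1,0,0,0,0,0.0041,-0.0029,-1]
}}

```text
time: 15.88
eef_pos: [537.2, 91.1, 203.0]
eef_rot: [-0.69, 0.691, 0.153, -0.153]
contact_force: [0.3, -0.3, -0.7]
width: 3.0
grip_force: 38.3
```

Run:
```python
from pl import *
st=arm.get_state(); p=st['eef_pos']; print(p,st['contact_force'])
r=R.from_quat(st['eef_rot']); m=p+np.array([-45,-20,95]); rm=rot(np.pi/2,0)*R.from_euler('x',-np.deg2rad(8))
if abs((r.inv()*rm).magnitude())>2: rm=rm
plan(p,r,m,rm,8)
e=np.array([-np.sin(.27),np.cos(.27)]);c=np.array([np.cos(.27),np.sin(.27)]); q=-308.8*e+398*c; print(q)
plan(m,rm,[*q,280],rot(np.pi/2+.27),8)
```

```text
[537.18573105  91.14985991 202.97506652] [ 0.32701295 -0.30755191 -0.68293069]
[[0.0118, 0.0, -0.0, 0.0042, 0.0169, -0.014], [0.0118, 0.0, -0.0, 0.0042, 0.0163, -0.0146], [0.0118, 0.0, -0.0, 0.0042, 0.0158, -0.0152], [0.0118, 0.0, -0.0, 0.0042, 0.0152, -0.0158], [0.0118, 0.0, -0.0, 0.0042, 0.0146, -0.0163], [0.0118, 0.0, -0.0, 0.0042, 0.014, -0.0168], [0.0118, 0.0, -0.0, 0.0042, 0.0134, -0.0173], [0.0118, 0.0, -0.0, 0.0042, 0.0127, -0.0178]] maxturn deg 2.13 mm 13.4
[ 465.9474844 -191.453341 ]
[[0.0055, 0.0007, -0.0107, 0.0547, 0.0049, 0.0045], [0.0055, 0.0007, -0.0107, 0.0545, 0.0068, 0.0045], [0.0055, 0.0007, -0.0107, 0.0542, 0.0087, 0.0045], [0.0055, 0.0007, -0.0107, 0.0539, 0.0106, 0.0044], [0.0055, 0.0007, -0.0107, 0.0535, 0.0125, 0.0044], [0.0055, 0.0007, -0.0107, 0.053, 0.0144, 0.0043], [0.0055, 0.0007, -0.0107, 0.0525, 0.0162, 0.0041], [0.0055, 0.0007, -0.0107, 0.0519, 0.0181, 0.004]] maxturn deg 2.18 mm 33.1
```

>>> {"name": "move_arm", "arguments": {
  "motion": [0.0118,0,0,0.0042,0.0169,-0.014,-1,0.0118,0,0,0.0042,0.0163,-0.0146,-1,0.0118,0,0,0.0042,0.0158,-0.0152,-1,0.0118,0,0,0.0042,0.0152,-0.0158,-1,0.0118,0,0,0.0042,0.0146,-0.0163,-1,0.0118,0,0,0.0042,0.014,-0.0168,-1,0.0118,0,0,0.0042,0.0134,-0.0173,-1,0.0118,0,0,0.0042,0.0127,-0.0178,-1]
}}

```text
time: 16.55
eef_pos: [491.9, 70.8, 298.5]
eef_rot: [-0.705, 0.706, 0.049, -0.049]
contact_force: [-0.1, -0.5, -0.4]
width: 3.1
grip_force: 38.3
```

>>> {"name": "move_arm", "arguments": {
  "motion": [0.0055,0.0007,-0.0107,0.0547,0.0049,0.0045,-1,0.0055,0.0007,-0.0107,0.0545,0.0068,0.0045,-1,0.0055,0.0007,-0.0107,0.0542,0.0087,0.0045,-1,0.0055,0.0007,-0.0107,0.0539,0.0106,0.0044,-1,0.0055,0.0007,-0.0107,0.0535,0.0125,0.0044,-1,0.0055,0.0007,-0.0107,0.053,0.0144,0.0043,-1,0.0055,0.0007,-0.0107,0.0525,0.0162,0.0041,-1,0.0055,0.0007,-0.0107,0.0519,0.0181,0.004,-1]
}}

```text
time: 17.22
eef_pos: [464.9, -192.9, 279.8]
eef_rot: [0.796, -0.605, -0.001, -0.0]
contact_force: [1.3, 0.3, -1.3]
width: 2.8
grip_force: 38.3
```

Run:
```python
from pl import *
import pickle
st=arm.get_state(); s=arm.snapshot('wrist'); pickle.dump((s,st),open('w6.pkl','wb')); p=st['eef_pos']; print(p,st['eef_rot'])
e=np.array([-np.sin(.27),np.cos(.27)]);c=np.array([np.cos(.27),np.sin(.27)]); print('s,t',e@p[:2],c@p[:2])
plan(p,R.from_quat(st['eef_rot']),[*(-308.8*e+398*c),190],rot(np.pi/2+.27),6)
```

```text
[ 464.93562135 -192.85954463  279.8129094 ] [ 7.95908240e-01 -6.05416901e-01 -6.44435467e-04 -1.85314748e-04]
s,t -309.8853624514031 396.6497171210816
[[0.0, 0.0001, 0.0, -0.0003, -0.0004, 0.0249], [0.0, 0.0001, 0.0, -0.0003, -0.0004, 0.0249], [0.0, 0.0001, 0.0, -0.0003, -0.0004, 0.0249], [0.0, 0.0001, 0.0, -0.0003, -0.0004, 0.0249], [0.0, 0.0001, 0.0, -0.0003, -0.0004, 0.0249], [0.0, 0.0001, 0.0, -0.0003, -0.0004, 0.0249]] maxturn deg 0.01 mm 15.0
```

>>> {"name": "move_arm", "arguments": {
  "motion": [0,0,0,-0.0003,-0.0004,0.0249,-1,0,0,0,-0.0003,-0.0004,0.0249,-1,0,0,0,-0.0003,-0.0004,0.0249,-1,0,0,0,-0.0003,-0.0004,0.0249,-1,0,0,0,-0.0003,-0.0004,0.0249,-1,0,0,0,-0.0003,-0.0004,0.0249,-1,0,0,0,0,0,0,-1,0,0,0,0,0,0,-1]
}}

```text
time: 17.93
eef_pos: [466.2, -189.9, 189.8]
eef_rot: [0.795, -0.606, -0.002, 0.001]
contact_force: [-0.2, -0.4, -0.0]
width: 3.4
grip_force: 38.3
```

Run:
```python
from pl import *
st=arm.get_state(); s=arm.snapshot('wrist'); t=arm.snapshot('scene')['img'][155:220,195:285]; d=arm.snapshot('side')['img'][205:280,255:320]
print(st['eef_pos'],st['contact_force'])
o=np.zeros((500,800,3),np.uint8)
o[:,:500]=np.clip(cv2.resize(s['img'][0:300,130:430],(500,500),interpolation=cv2.INTER_CUBIC).astype(float)*1.3,0,255)
o[:217,500:]=cv2.resize(t,(300,217),interpolation=cv2.INTER_CUBIC); o[220:500,500:743]=cv2.resize(d,(243,280),interpolation=cv2.INTER_CUBIC)
cv2.imwrite('pics/w6.png',cv2.cvtColor(o,cv2.COLOR_RGB2BGR))
```

```text
[ 466.15746968 -189.93509985  189.84444494] [-0.2354941  -0.36459481 -0.04997203]
```

View pics/w6.png

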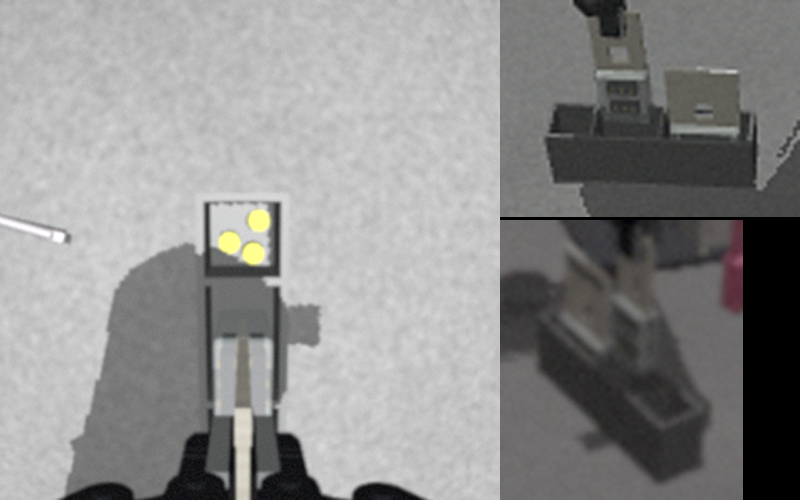

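The wide pack stands upright in its bay. The narrow pack is centred over the middle bay (columns 207-279 against the pack at 243), so I'll lower it.

>>> {"name": "move_arm", "arguments": {
  "motion": [0,0,0,0.0035,0,0,-1,0,0,0,0,0,0.02,-1,0,0,0,0,0,0.02,-1,0,0,0,0,0,0.02,-1,0,0,0,0,0,0.02,-1,0,0,0,0,0,0.015,-1,0,0,0,0,0,0.0067,-1,0,0,0,0,0,0,-1]
}}

```text
time: 18.75
eef_pos: [466.8, -191.9, 128.4]
eef_rot: [0.795, -0.606, -0.002, 0.0]
contact_force: [-0.5, 0.5, -1.4]
width: 3.4
grip_force: 38.3
```

>>> {"name": "move_arm", "arguments": {
  "motion": [0,0,0,0,0,0.0015,-1,0,0,0,0,0,0.0015,-1,0,0,0,0,0,0.0015,-1,0,0,0,0,0,0.0015,-1,0,0,0,0,0,0.001,-1,0,0,0,0,0,0,-1,0,0,0,0,0,0,-1,0,0,0,0,0,0,-1]
}}

```text
time: 19.42
eef_pos: [467.3, -192.0, 125.0]
eef_rot: [0.795, -0.606, -0.001, 0.0]
contact_force: [-0.2, -0.2, 2.0]
width: 3.2
grip_force: 38.6
```

>>> {"name": "move_arm", "arguments": {
  "motion": [0,0,0,0,0,0.001,-1,0,0,0,0,0,0,-0.6,0,0,0,0,0,0,-0.4,0,0,0,0,0,0,-0.4,0,0,0,0,0,0,-0.4,0,0,0,0,0,-0.02,-0.3,0,0,0,0,0,-0.05,-0.3,0,0,0,0,0,-0.06,-0.3]
}}

```text
time: 20.08
eef_pos: [465.7, -191.6, 200.9]
eef_rot: [0.795, -0.606, -0.004, 0.001]
contact_force: [0.9, -0.2, 0.1]
width: 30.0
grip_force: 0.0
```

>>> {"name": "move_arm", "arguments": {
  "motion": [0,0,0,0,0,-0.05,-0.3,0,0,0,0,0,-0.05,-0.3,0,0,0,0,0,-0.05,-0.3,0,0,0,0,0.05,-0.03,-0.3,0,0,0,0,0.06,0,-0.3,0,0,0,0,0.06,0,-0.3,0,0,0,0,0,0,-0.3,0,0,0,0,0,0,-0.3]
}}

```text
time: 20.75
eef_pos: [367.9, -219.5, 311.0]
eef_rot: [0.795, -0.607, -0.0, -0.0]
contact_force: [0.2, -0.4, -0.2]
width: 30.0
grip_force: 0.0
```

Run:
```python
from pl import *
# numeric check: project expected card-top corners of both standing packs, compare to bright card mask in scene
im=arm.snapshot('scene')['img'].astype(int); print(arm.get_state()['contact_force'])
e=np.array([-np.sin(.27),np.cos(.27),0]);c=np.array([np.cos(.27),np.sin(.27),0])
m=((im.sum(2)>290)).astype(np.uint8)[165:210,200:285]
n,l,S,C=cv2.connectedComponentsWithStats(m)
print([(S[i][:5]+[200,165,0,0,0]).tolist() for i in range(1,n) if S[i][4]>15])
for s,w in((-237.1,32),(-308.8,22)):
    for y in(-w,w): print([proj('scene',(s+y)*e+398*c+np.array([0,0,z])).round(1).tolist() for z in(132,63)])
```

```text
[ 0.60234171  0.52963388 -0.36075513]
[[200, 165, 85, 45, 1621], [226, 191, 14, 4, 41], [246, 192, 21, 4, 61]]
[[243.7, 174.9], [245.6, 191.1]]
[[265.8, 175.8], [266.7, 192.0]]
[[222.6, 174.1], [225.4, 190.2]]
[[237.6, 174.7], [239.8, 190.8]]
```

Both clamshell tops sit within about 1 px of where a properly placed pack would appear, so I'm handing in.

```bash
python3 -c "
from bench import arm
print(arm.sign_off())"
```

```text
the job is handed in; nothing more can be done
None
```

I lifted both packs off their pegs with no contact felt at the tips, stood the wide one in the 78 mm bay and the narrow one in the 58 mm bay, and handed the job in at about 21 s; the hand-in returned no verdict.

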